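# Load the bearing tray and hold it out level

## Robot

A 6-joint arm with a two-finger parallel gripper is mounted at the origin on a cart in front of the work surface, level with it; the furniture and walls round the work are solid. World frame = base frame: x ahead of the robot, y to its left, z up, the work surface at z = 0. Lengths are in m, angles in rad, forces in N, time in s.
With the tool pointing down it reaches from about 0.325 to 1 m from the base axis. Payload 5.1 kg.
Tool frame: the origin (TCP) lies at the very end of the fingers, on their centre line; the grasp point (between the pads) lies 19 mm behind it; z points along the fingers, y is the line along which they close (so a half turn about z gives the same grasp; the last joint's range is limited). The gripper opens to 85 mm and grips with 20 to 120 N. Pads are 22 mm wide; open, the fingers measure 114 mm over their backs; the gripper's body (76 mm by 85 mm) begins 54 mm behind the grasp point. The pads swing forward as they close: fully open they stand 13 mm farther back than shut.
Start: joints at [-1.195, 0.124, 1.65, -0, 1.367, -0.083], TCP at [0.288, -0.583, 0.231] pointing down, gripper open.
Joint ranges: [-2.61, 2.61], [-1.02, 2.33], [0.03, 2.71], [-1.35, 4.49], [0.32, 2.68], [-2.91, 2.91]. Speed limits (rad/s): [2.57, 2.57, 3.14, 3.14, 3.14, 3.14].

## Interface

Orientations are given as a 3x3 rotation matrix whose columns are the frame's x, y, z axes.
In Python, from plant import env gives the robot as it stands. The module is installed in compiled form; this text tells all that it offers. Calls block until the motion is done:
- env.movep(position, orientation): joint-space move of the TCP to a pose.
- env.movel(position, attitude=None, v=0.15): straight line of the TCP; attitude=None keeps the orientation; v is the mean speed in m/s.
- env.movej(angles): joint-space move.
- env.gripper_to(opening, grasp_force=None): finger opening in m; grasp_force is the grip in N (None keeps the last); returns when the fingers have stopped.
- env.sleep(seconds).
- env.inverse_kinematics(position, orientation): joint angles nearest the present ones, or None.
- env.get_image(name): name is "side" or "top" or "wrist"; returns the picture (480x640x3 uint8, red, green, blue); there is no depth.
- env.calibration(name): a dict with "vfov" (degrees; the focal length in pixels is half the picture's height over the tangent of half this angle, whatever the lens; pixels are square), "cx", "cy" (the principal point, pixels), "world_from_camera" (4x4, takes a point from camera to world coordinates). Camera axes: x right, y down, z forward; pixel columns grow to the right and rows downward; lengths in m; the calibration is good to about 2 mm. The wrist camera is an equidistant fisheye: a pixel r from the principal point sees the ray r / f radians off the axis. A picture is of the moment at which its call begins: read the wrist's pose just before it. calibration takes no time and is no camera call; for the wrist camera it gives the pose at the moment of the call.
A pose or a line that the arm cannot do raises env.IKError and nothing moves.
- env.sign_off(): hands the job in; it is judged then, once.
Trained networks look in the newest picture that a camera, given by its name, has taken for a name from the list of things; names that differ only in an ending like _2 or _b are one class to them, and where a whole thing is asked for, a point or a joint stands for the part that bears it (a point fixed in the world has none). Each returns a list of dicts, best first, with "confidence" (0 to 1); they miss things now and then, are a little off and sometimes report something else, mostly with a low value. They report only what shows in the picture. A call takes as long as a camera call. They do not tell look-alikes from the thing itself.
- env.spot_in(camera, label): "centre" ([x, y, z] in m, in world coordinates, good to about 4 mm: the middle of the surface that is visible of it).
- env.cut_out(camera, label): "region" (480x640 bool, what is visible of it).
- env.spot_point(camera, label): "centre" ([x, y, z] in m, in world coordinates, good to about 4 mm: a listed point, or the origin of a listed thing).
Readings, each from a call of its own:
- env.read_time(): time.
- env.read_joint_pos(): joint angles.
- env.read_dq(): joint speeds.
- env.read_joint_efforts(): joint torques, N m.
- env.read_position(): TCP position.
- env.read_tool_rot(): TCP orientation.
- env.read_ft_force(): force on the tool from outside, world axes, zero at the start.
- env.read_moment(): the same for the moment, N m.
- env.read_grip_width(): finger opening in m.
- env.read_grip_force(): force on a finger pad.
Only numpy, scipy, OpenCV 4.12 (cv2) and the standard library are available. Lean on these libraries where they do the work, as an engineer would, in place of code of your own. Each camera call takes 0.05 s, during which the arm holds its last target. There are 200 camera calls.

## Task

Put the spare bearing lying on the table into its own seat on the carrying tray, the blue-ringed one, and let go of it; then lift the tray by its middle handle, keep it level so that the loose steel ball stays in its cup, and carry it over the green pad. Finish still holding the tray there, still and level, centred over the green pad with its underside about 10 cm above the table, for the fitter to take. Leave the date stamp, soap bar, scraper and pen where they are.

Things in the scene. Friction and masses are not known exactly. Their poses are not given: they have to be found in the camera images.
- tray: aluminium carrying tray, 136 x 200 x 6 mm plate with a thin rim 9.5 mm high, loose, about 0.4 kg empty; origin at the centre of its underside, x along its 136 mm side, y along its 200 mm side towards the two bearing seats, z up. Two dark steel plates (top 12 mm high) lie either side of the ball cup. Loaded with the bearing in the blue seat it balances near its middle
- tray_handle (a point): centre of the black grip of the tray's upright handle, 58 mm above the tray's underside, above the tray's origin. The grip is a flat block 9 mm thick along the tray's x, 34 mm long along the tray's y and 40 mm high (from 38 to 78 mm above the underside): pinch it across the 9 mm. It is soft rubber: a grip of 30 to 60 N carries the tray steadily, while squeezed with 100 N or more it shakes between the fingers and may work askew
- blue_seat (a point): where the bearing's centre lies when it is seated in the blue-ringed seat: 33 mm along +x, 62 mm along +y and 13 mm up in the tray's frame. The seat is a ring 54 mm inside, 62 mm outside, standing 4 mm above the tray plate (its top 10 mm above the underside of the tray), the plate is its floor; it is the bearing's own seat
- red_seat (a point): the same point of the equal, red-ringed seat (33 mm along -x, 62 mm along +y): not this bearing's seat, stays empty
- ball_cup (a point): where the ball's centre lies when it is in the middle of its cup (62 mm along -y, 16 mm up in the tray's frame). The cup is a dark ring 28 mm inside with a rim only 3 mm high, so the ball can roll about 7 mm and jumps out if the tray is tipped or jerked
- ball_center (a point): centre of the loose polished steel ball, 20 mm across, 33 g, in its cup on the tray
- bearing_center (a point): centre (half-way up) of the spare ball bearing, a steel ring 47 mm across and 14 mm high lying flat on the table, 0.12 kg; its bore is closed to the fingers: grip it from above across its outside, by its upper 8 mm or so when setting it into the seat
- green_pad: round green hand-over pad with black edge, 110 mm across, 3.6 mm high, fixed on the table; origin at the centre of its underside
- yellow_pad: equal pad in yellow, not used; it and the green pad may have changed places
- date_stamp: self-inking date stamp with blue knob, 33 x 50 x 86 mm, bystander; origin at the centre of its underside
- soap_bar: green soap bar, 64 x 96 x 24 mm, bystander; origin at the centre of its underside
- scraper: scraper with black handle, 44 x 200 x 16 mm, bystander; origin at the centre of its underside
- pen: red and white marker pen, 17 x 135 x 16 mm, bystander; origin at the centre of its underside
Mind the look-alikes: they are no part of the job. Several things look just like the tray: the one meant starts farthest to the robot's right.

How it is judged:
On the way:
1. the bearing lies in the blue-ringed seat, let go, the tray still standing on the table (distance between bearing_center and blue_seat below 0.008 m and distance between ball_center and ball_cup below 0.011 m and contact force between the fingers and bearing below 0.2 N and height (world z) of tray below 0.012 m and angle between tray's own z axis and vertical below 0.1 rad), for 0.2 s.
At the end, for the whole second after the job is handed in: fingers hold the tray still, under 5 degrees of tilt, underside 65 to 150 mm above the table, middle within 40 mm of the green pad's in plan; bearing within 8 mm of the blue seat, ball within 11 mm of its cup; date stamp, soap bar, scraper, pen moved under 30 mm (distance between bearing_center and blue_seat below 0.008 m and distance between ball_center and ball_cup below 0.011 m and horizontal distance between tray and green_pad below 0.04 m and height (world z) of tray between 0.065 and 0.15 m and angle between tray's own z axis and vertical below 0.09 rad and linear speed of tray below 0.08 m/s and contact force between the fingers and tray above 1 N and contact force between the fingers and bearing below 0.2 N and distance of each of date_stamp, soap_bar, scraper, pen from where it was at the start of the episode below 0.03 m); the arm keeps its last pose, push and grip.
It fails at once if the ball leaves its cup (distance between ball_center and ball_cup above 0.016 m).
It fails at once if the tray is tipped by more than 17 degrees (angle between tray's own z axis and vertical above 0.3 rad).
It fails at once if the date stamp, soap bar, scraper or pen is disturbed (moved more than 30 mm) (distance of any of date_stamp, soap_bar, scraper, pen from where it was at the start of the episode above 0.03 m).
It also fails if it takes over 51 s, if anything falls off the work surface, if the arm or the gripper's body presses on something with over 40 N, if the wrist force passes 120 N, or if a joint passes its speed limit or range.

## Working session

There is one attempt and no reset: what is moved stays moved. The work goes in short steps, each a Python script; the robot and the scene stay as the last script left them, time stands still between calls to the robot, and variables do not carry over. Pictures are saved under pics/ and viewed, at most 11 in all, crops included, and the job is handed in when it is done.

```bash
mkdir -p pics; python3 - <<'E'
from plant import env
import cv2,numpy as np
for c in("top","side"):
    im=env.get_image(c); cv2.imwrite(f"pics/{c}0.png",im[:,:,::-1])
    K=env.calibration(c); print(c,K["vfov"],np.round(K["world_from_camera"],3).tolist())
    for l in("tray","tray_handle","blue_seat","red_seat","ball_center","bearing_center","green_pad","yellow_pad","date_stamp","soap_bar","scraper","pen"):
        print(l,[(np.round(d["centre"],3).tolist(),round(d["confidence"],2)) for d in env.spot_point(c,l)])
print(env.read_time())
E
```

```text
top 53.84408852269323 [[0.006, -0.982, 0.189, 0.337], [-1.0, -0.008, -0.007, 0.216], [0.008, -0.189, -0.982, 1.278], [0.0, 0.0, 0.0, 1.0]]
tray [([0.502, 0.218, 0.002], 0.79), ([0.513, 0.692, -0.003], 0.58), ([0.507, 0.159, 0.021], 0.28)]
tray_handle [([0.51, 0.692, 0.057], 0.75), ([0.5, 0.223, 0.058], 0.71)]
blue_seat [([0.531, 0.285, 0.013], 0.87), ([0.475, 0.634, 0.015], 0.56)]
red_seat [([0.539, 0.627, 0.015], 0.81), ([0.462, 0.276, 0.014], 0.73)]
ball_center [([0.506, 0.158, 0.018], 0.59)]
bearing_center [([0.446, -0.12, 0.009], 0.79)]
green_pad [([0.609, -0.03, -0.003], 0.61)]
yellow_pad [([0.504, 0.442, -0.0], 0.68)]
date_stamp [([0.73, 0.24, -0.003], 0.55)]
soap_bar [([0.71, 0.396, -0.0], 0.7)]
scraper [([0.391, 0.47, 0.001], 0.9)]
pen [([0.378, -0.268, 0.001], 0.64), ([0.462, 0.279, 0.015], 0.17)]
side 48.01622289593445 [[-0.997, 0.047, -0.06, 0.648], [0.076, 0.56, -0.825, 1.549], [-0.005, -0.827, -0.562, 1.001], [0.0, 0.0, 0.0, 1.0]]
tray [([0.51, 0.689, 0.0], 0.77), ([0.501, 0.222, -0.0], 0.63)]
tray_handle [([0.501, 0.219, 0.054], 0.89), ([0.509, 0.69, 0.058], 0.71)]
blue_seat [([0.47, 0.631, 0.01], 0.74), ([0.525, 0.286, 0.012], 0.56), ([0.501, 0.22, -0.002], 0.23)]
red_seat [([0.459, 0.277, 0.016], 0.79), ([0.535, 0.626, 0.014], 0.71)]
ball_center [([0.509, 0.158, 0.012], 0.49)]
bearing_center [([0.441, -0.122, 0.007], 0.67)]
green_pad [([0.61, -0.032, -0.003], 0.56)]
yellow_pad [([0.504, 0.445, -0.0], 0.64)]
date_stamp [([0.731, 0.234, 0.003], 0.63)]
soap_bar [([0.71, 0.405, -0.005], 0.92)]
scraper [([0.386, 0.471, 0.001], 0.74), ([0.727, 0.236, 0.002], 0.34)]
pen []
1.3
```

View pics/top0.png

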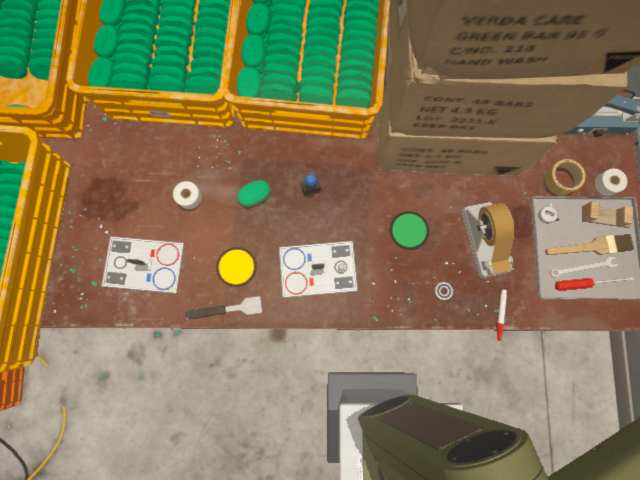

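View pics/side0.png

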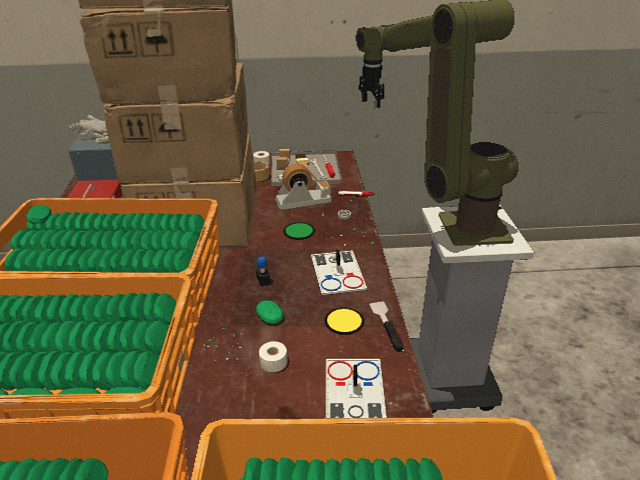

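The top view shows two trays: at px (143,265), which is the left look-alike, and at px (318,269), the robot's right one with the ball at (341,267). I choose the right one. The bearing candidates are the ring at (444,291) and the round items at (549,213) and (187,195); (444,291) is the bare steel ring. The green pad is at (409,230). The bystanders are the stamp (311,184), soap (254,194), scraper (225,308) and pen (502,315). Next I look closely with the wrist camera.

```bash
cat >h.py <<'E'
from plant import env
import cv2,numpy as np
def R(yaw):   # tool down, tool y along +-tray x ; yaw = tray yaw
    c,s=np.cos(yaw),np.sin(yaw)
    y=np.array([c,s,0]);z=np.array([0,0,-1.]);return np.column_stack([np.cross(y,z),y,z])
def pick(p,yaw):
    out=[]
    for k in(0,np.pi):
        q=env.inverse_kinematics(p,R(yaw+k))
        if q is not None: out.append((abs(q[5]),yaw+k,q))
    return min(out,key=lambda t:t[0])
def pts(c,*ls):
    return {l:[(np.round(d["centre"],4).tolist(),round(d["confidence"],2)) for d in env.spot_point(c,l)] for l in ls}
E
python3 - <<'E'
from h import *
yaw=0.115
for p in([.444,-.121,.16],[.444,-.121,.003],[.527,.285,.15],[.501,.22,.16],[.501,.22,.04],[.609,-.031,.14]):
    for k in(0,np.pi):
        q=env.inverse_kinematics(p,R(yaw+k)); print(p,round(k,1),None if q is None else np.round(q,2))
_,y,q=pick([.444,-.121,.16],yaw)
env.movep([.444,-.121,.2],R(y))
im=env.get_image("wrist");cv2.imwrite("pics/w1.png",im[:,:,::-1])
print(y,pts("wrist","bearing_center"),env.read_time(),env.read_ft_force())
E
```

```text
[0.444, -0.121, 0.16] 0 [-0.38 -0.26  2.13 -0.    1.26 -0.5 ]
[0.444, -0.121, 0.16] 3.1 [-0.38 -0.26  2.13 -0.    1.26  2.64]
[0.444, -0.121, 0.003] 0 [-0.38 -0.03  2.23 -0.    0.94 -0.5 ]
[0.444, -0.121, 0.003] 3.1 [-0.38 -0.03  2.23 -0.    0.94  2.64]
[0.527, 0.285, 0.15] 0 [ 0.41  0.08  1.84 -0.    1.22  0.29]
[0.527, 0.285, 0.15] 3.1 [ 0.41  0.08  1.84 -0.    1.22 -2.85]
[0.501, 0.22, 0.16] 0 [ 0.32 -0.05  1.95 -0.    1.24  0.2 ]
[0.501, 0.22, 0.16] 3.1 None
[0.501, 0.22, 0.04] 0 [ 0.32  0.1   2.02 -0.    1.02  0.2 ]
[0.501, 0.22, 0.04] 3.1 None
[0.609, -0.031, 0.14] 0 [-0.14  0.11  1.82 -0.    1.21 -0.25]
[0.609, -0.031, 0.14] 3.1 [-0.14  0.11  1.82 -0.    1.21  2.89]
0.115 {'bearing_center': [([0.4403, -0.1186, 0.0059], 0.74)]} 3.175 [0.93759751 0.05466297 0.72577958]
```

View pics/w1.png

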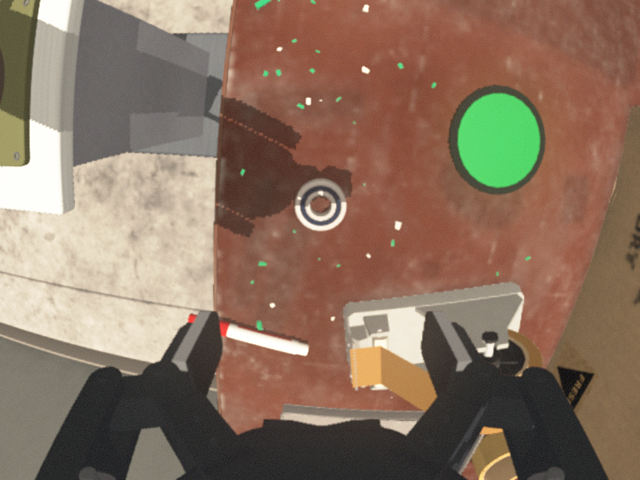

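The wrist view shows the bearing alone at px (321,204). The dispenser and pen are clear of the grasp. I refine the position from its mask, then grasp.

```bash
cat >>h.py <<'E'
def ray(c,u,v,z):
    K=env.calibration(c);T=np.array(K["world_from_camera"]);f=240/np.tan(np.radians(K["vfov"])/2)
    d=np.array([u-K["cx"],v-K["cy"]]);r=np.hypot(*d)
    a=r/f if c=="wrist" else np.arctan(r/f)
    w=T[:3,:3]@np.array([*(d/r*np.sin(a)),np.cos(a)]);t=T[:3,3]
    return t+w*(z-t[2])/w[2]
def mask_c(c,l,z):
    m=env.cut_out(c,l)[0]["region"].astype(np.uint8)
    cs=max(cv2.findContours(m,cv2.RETR_EXTERNAL,cv2.CHAIN_APPROX_NONE)[0],key=cv2.contourArea)
    P=np.array([ray(c,*p[0],z)[:2] for p in cs]).astype(np.float32)
    return cv2.minEnclosingCircle(P)
E
python3 - <<'E'
from h import *
env.get_image("wrist")
(c,r)=mask_c("wrist","bearing_center",.012); print(c,r)
assert np.hypot(c[0]-.442,c[1]+.12)<.012 and abs(r-.0235)<.004
yaw=.115
env.movel([c[0],c[1],.06],R(yaw),v=.2)
env.gripper_to(.07,30)
env.movel([c[0],c[1],.005],v=.1)
print(env.read_ft_force(),env.read_time())
im=env.get_image("wrist");cv2.imwrite("pics/w2.png",im[:,:,::-1])
env.gripper_to(.03,40)
print(env.read_grip_width(),env.read_grip_force(),env.read_ft_force(),env.read_position(),env.read_time())
E
```

```text
(0.44403699040412903, -0.11578463762998581) 0.024103254079818726
[-0.31006012 -0.44714091  0.00566536] 5.1333
0.04435378839596831 40.50287176745769 [-0.9221371   0.28053754  5.53088998] [ 0.44479414 -0.11606935  0.00616738] 5.5333
```

View pics/w2.png

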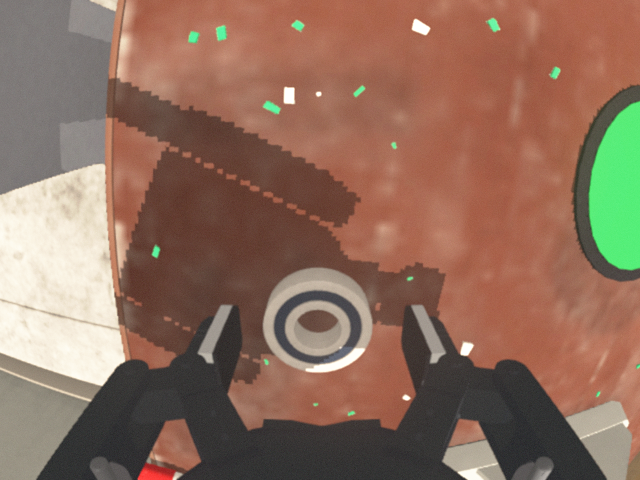

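The bearing lies between the fingers, centred at px (318,322). The width of 44 mm is a little small, so I lift and check the hold.

```bash
python3 - <<'E'
from h import *
p=env.read_position()
env.movel([p[0],p[1],.09],v=.12)
print(env.read_grip_width(),env.read_grip_force(),env.read_ft_force())
im=env.get_image("wrist");a=pts("wrist","bearing_center")
print(a,env.read_position(),env.read_time())
s=env.get_image("side");K=env.calibration("side")
T=np.linalg.inv(K["world_from_camera"]);x=T@np.r_[env.read_position(),1];f=240/np.tan(np.radians(K["vfov"])/2)
u,v=int(K["cx"]+f*x[0]/x[2]),int(K["cy"]+f*x[1]/x[2]);print(u,v)
s=cv2.resize(s[v-40:v+40,u-40:u+40],(480,480),interpolation=cv2.INTER_CUBIC)
w=cv2.resize(im[180:480,160:480],(320,300))
o=np.zeros((480,800,3),np.uint8);o[:,:480]=s;o[:300,480:]=w
cv2.imwrite("pics/w3.png",o[:,:,::-1])
E
```

```text
0.04442416950196219 40.92187799022213 [-0.51617226 -0.15444002 -2.01829384]
{'bearing_center': [([0.443, -0.1187, 0.0896], 0.63)]} [ 0.44386129 -0.11571258  0.08867646] 6.4917
344 194
```

View pics/w3.png

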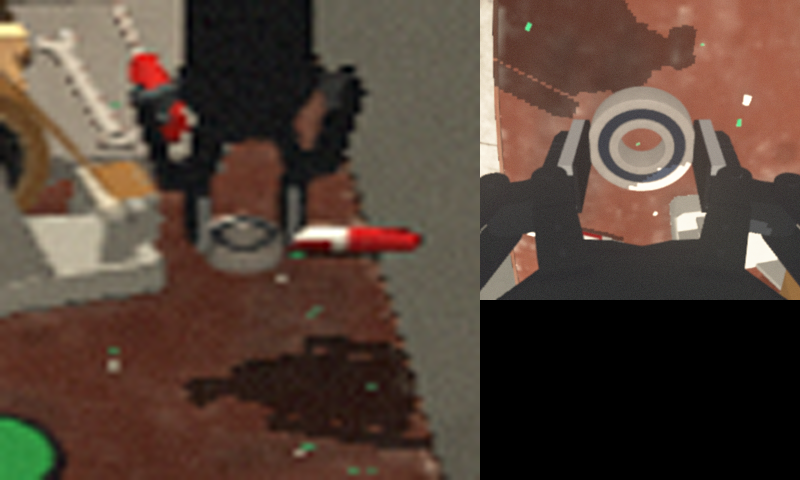

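The bearing is held level and centred between the fingers (side crop around px (240,240)). Now I view the tray with the wrist camera.

```bash
python3 - <<'E'
from h import *
env.get_image("wrist")
p=env.read_position()
c,r=mask_c("wrist","bearing_center",p[2]+.0075); print("hold",np.array(c)-p[:2],r)
env.movep([.505,.15,.22],R(.115)); 
im=env.get_image("wrist");cv2.imwrite("pics/w4.png",im[:,:,::-1])
for k,v in pts("wrist","tray","tray_handle","blue_seat","red_seat","ball_cup","ball_center","bearing_center").items(): print(k,v)
for l,z in(("blue_seat",.01),("red_seat",.01)): 
    for d in env.cut_out("wrist",l): print(l,d["confidence"],d["region"].sum())
print(env.read_position(),env.read_time())
E
```

```text
hold [0.00099808 0.0025634 ] 0.025853443890810013
tray [([0.5008, 0.2203, -0.0055], 0.75), ([0.5256, 0.2846, 0.0187], 0.59)]
tray_handle [([0.5001, 0.2182, 0.058], 0.69)]
blue_seat [([0.5284, 0.2833, 0.0151], 0.94)]
red_seat [([0.4615, 0.2775, 0.0105], 0.8)]
ball_cup [([0.5108, 0.1564, 0.0166], 0.8)]
ball_center [([0.5053, 0.159, 0.0148], 0.55), ([0.3773, -0.271, 0.0011], 0.48)]
bearing_center [([0.5055, 0.1478, 0.2218], 0.97)]
blue_seat 0.59 28547
blue_seat 0.2 1170
red_seat 0.71 339
red_seat 0.66 28933
[0.50505154 0.1497492  0.21995172] 8.3
```

View pics/w4.png

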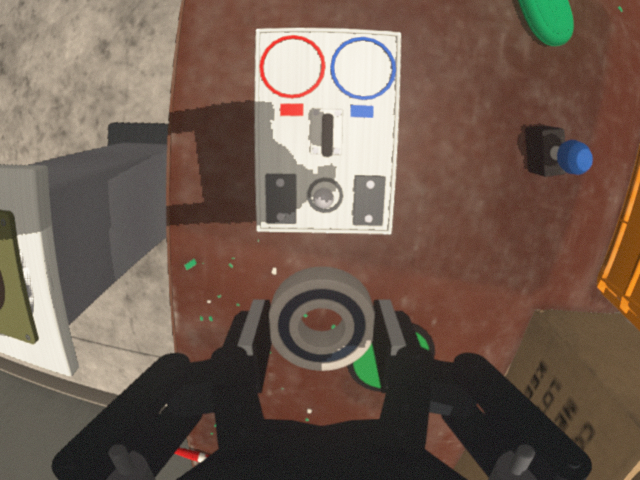

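The tray from close: blue ring at px (363,68), red ring (292,67), handle (328,134), ball in its cup (324,194). The blue seat is on the +x side, as the description says. I fit both rings by colour.

```bash
cat >>h.py <<'E'
def ring(im,red):
    h,s,v=cv2.split(cv2.cvtColor(im,cv2.COLOR_RGB2HSV))
    m=(s>90)&(v>70)&(((h<8)|(h>172)) if red else ((h>105)&(h<130)))
    n,lab,st,ce=cv2.connectedComponentsWithStats(m.astype(np.uint8),connectivity=8)
    best=[]
    for i in range(1,n):
        if st[i,4]<60: continue
        ys,xs=np.nonzero(lab==i)
        P=np.array([ray("wrist",x,y,.01)[:2] for x,y in zip(xs,ys)])
        s_=np.linalg.lstsq(np.c_[2*P,np.ones(len(P))],(P**2).sum(1),rcond=None)[0]
        r=np.sqrt(s_[2]+s_[:2]@s_[:2]); best.append((abs(r-.029),s_[:2],r,st[i,4],np.std(np.hypot(*(P-s_[:2]).T))))
    return sorted(best,key=lambda b:b[0])[:2]
def seats(red=True):
    im=env.get_image("wrist");b=ring(im,0);r=ring(im,1) if red else None
    return b,r
E
python3 - <<'E'
from h import *
b,r=seats();print(b,r)
B,Rd=b[0][1],r[0][1];d=B-Rd;yaw=np.arctan2(d[1],d[0])
m=(B+Rd)/2;o=m-.062*np.array([-np.sin(yaw),np.cos(yaw)])
print("sep",np.hypot(*d),"yaw",yaw,"origin",o)
E
```

```text
Traceback (most recent call last):
  File "h.py", line 38, in seats
    im=env.get_image("wrist");b=ring(im,0);r=ring(im,1) if red else None
                                             ~~~~^^^^^^
  File "h.py", line 33, in ring
    P=np.array([ray("wrist",x,y,.01)[:2] for x,y in zip(xs,ys)])
                ~~~^^^^^^^^^^^^^^^^^
  File "h.py", line 15, in ray
    K=env.calibration(c);T=np.array(K["world_from_camera"]);f=240/np.tan(np.radians(K["vfov"])/2)
ValueError: time passes only in moves, steps and waits
```

```bash
python3 - <<'E'
s=open("h.py").read()
s=s.replace('def ray(c,u,v,z):\n    K=env.calibration(c);','KC={}\ndef ray(c,u,v,z):\n    if c not in KC: KC[c]=env.calibration(c)\n    K=KC[c];')
s=s.replace('    im=env.get_image("wrist");b=','    KC.clear();im=env.get_image("wrist");b=').replace('st[i,4]<60','not 60<st[i,4]<4000')
s=s.replace('def mask_c(c,l,z):\n','def mask_c(c,l,z):\n    KC.clear()\n')
open("h.py","w").write(s)
E
python3 - <<'E'
from h import *
b,r=seats();print(b,r)
B,Rd=b[0][1],r[0][1];d=B-Rd;yaw=np.arctan2(d[1],d[0])
m=(B+Rd)/2;o=m-.062*np.array([-np.sin(yaw),np.cos(yaw)])
print("sep",np.hypot(*d),"yaw",yaw,"origin",o,env.read_time())
E
```

```text
[(np.float64(0.00045901677947065775), array([0.52865081, 0.28495576]), np.float64(0.028540983220529344), np.int32(542), np.float64(0.0008082889539799755)), (np.float64(0.012500823303817639), array([0.77742179, 0.24274343]), np.float64(0.016499176696182363), np.int32(929), np.float64(0.0058384788596281744))] [(np.float64(0.00048592416623851123), array([0.46350849, 0.27869315]), np.float64(0.02851407583376149), np.int32(764), np.float64(0.0011143051609185815)), (np.float64(0.0008033234053448912), array([0.71001478, 0.03295431]), np.float64(0.029803323405344893), np.int32(827), np.float64(0.009521963604822107))]
sep 0.06544266386824613 yaw 0.09584275509552048 origin [0.50201281 0.220109  ] 8.4
```

```bash
python3 - <<'E'
from h import *
yaw=.096
env.movel([.5287,.245,.12],R(yaw),v=.2)
b,r=seats();B,Rd=b[0][1],r[0][1];print(b[0][1:],r[0][1:])
d=B-Rd;print("sep",np.hypot(*d),np.arctan2(d[1],d[0]))
t=B if np.hypot(*(B-[.5287,.285]))<.005 else np.array([.5287,.285])
t=(t+[.5287,.285])/2
env.movel([*t,.06],v=.15)
for z in (.022,.016,.0125):
    env.movel([*t,z],v=.05); f=env.read_ft_force();print(z,f)
    if f[2]>3: break
im=env.get_image("wrist");cv2.imwrite("pics/w5.png",im[:,:,::-1])
print(pts("wrist","bearing_center","ball_center"),env.read_position(),env.read_time())
E
```

```text
(array([0.52925105, 0.28574182]), np.float64(0.02846165358137108), np.int32(958), np.float64(0.0008276523533118781)) (array([ 0.37539052, -0.04735465]), np.float64(0.02925477942434373), np.int32(264), np.float64(0.009469366183151704))
sep 0.36691459367649154 1.1380824565720191
0.022 [-0.38317892  0.13386617 -1.33664224]
0.016 [ 0.1105876   0.81264111 -1.52037219]
0.0125 [ 0.79825303  0.45165019 -0.7290386 ]
{'bearing_center': [([0.5273, 0.2858, 0.0138], 0.8), ([0.5027, 0.2217, -0.0067], 0.62)], 'ball_center': []} [0.52891185 0.28532463 0.01244068] 11.5083
```

View pics/w5.png

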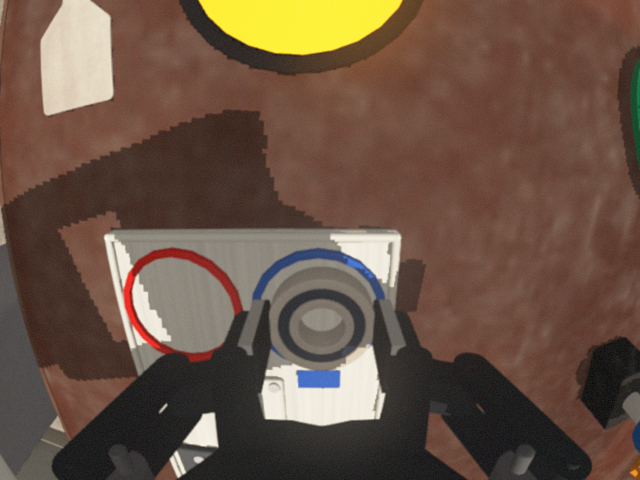

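The bearing sits inside the blue ring (ring centre about px (318,305)) at seating height. I release, lift and check.

```bash
python3 - <<'E'
from h import *
env.gripper_to(.062,40)
env.movel([.529,.2853,.11],v=.15)
env.sleep(.2)
env.movel([.504,.18,.2],v=.3)
im=env.get_image("wrist");cv2.imwrite("pics/w6.png",im[:,:,::-1])
print(pts("wrist","tray","tray_handle","bearing_center","ball_center","ball_cup"))
KC.clear();b,r=ring(im,0),ring(im,1);print(b[0][1:],r[0][1:])
d=b[0][1]-r[0][1];print(np.hypot(*d),np.arctan2(d[1],d[0]))
print(mask_c("wrist","bearing_center",.018),env.read_time())
E
```

```text
{'tray': [([0.5008, 0.2184, -0.0051], 0.85)], 'tray_handle': [([0.5004, 0.2178, 0.0604], 0.71), ([0.499, 0.2217, -0.004], 0.26)], 'bearing_center': [([0.5288, 0.2847, 0.0137], 0.64), ([0.7308, 0.2416, 0.002], 0.58)], 'ball_center': [([0.5058, 0.1584, 0.0139], 0.55)], 'ball_cup': [([0.5091, 0.1551, 0.0158], 0.88)]}
(array([0.52763868, 0.28542216]), np.float64(0.02842886193783176), np.int32(639), np.float64(0.000830184987311644)) (array([ 0.37134164, -0.15927373]), np.float64(0.029528091843475362), np.int32(261), np.float64(0.013254438012137423))
0.4713631258111167 1.2328129703700181
((0.5290714502334595, 0.28453129529953003), 0.024069277569651604) 13.7917
```

View pics/w6.png

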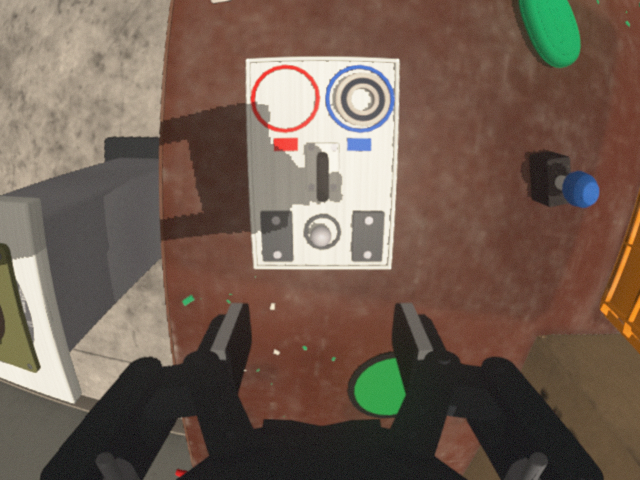

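The bearing is concentric in the blue ring (px 361,98) and the ball is in its cup (px 320,235). Next I refine the handle's x and grip it.

```bash
python3 - <<'E'
from h import *
yaw=.096
env.movel([.503,.195,.14],R(yaw),v=.15)
env.gripper_to(.035,40)
env.get_image("wrist");KC.clear()
rs=env.cut_out("wrist","tray_handle");print([(d["confidence"],d["region"].sum()) for d in rs])
im=env.get_image("wrist");g=im.max(2)
x=ray("wrist",320,240,.078);print(x)
# dark blob near expected handle top
n,lab,st,ce=cv2.connectedComponentsWithStats((g<60).astype(np.uint8))
for i in range(1,n):
    if st[i,4]>150:
        w=ray("wrist",*ce[i],.075)
        print(st[i],ce[i].round(),w[:2].round(4))
cv2.imwrite("pics/w7.png",im[:,:,::-1])
print(pts("wrist","tray_handle"),env.read_time())
E
```

```text
[(0.65, np.int64(39507))]
[0.50222458 0.21016791 0.078     ]
[ 95 144  36  24 235] [109. 152.] [0.3671 0.254 ]
[ 555  175   48   65 2030] [576. 204.] [0.6718 0.2514]
[   58   311   527   169 45972] [321. 422.] [0.5174 0.0596]
{'tray_handle': [([0.5013, 0.217, 0.0589], 0.62)]} 14.925
```

View pics/w7.png

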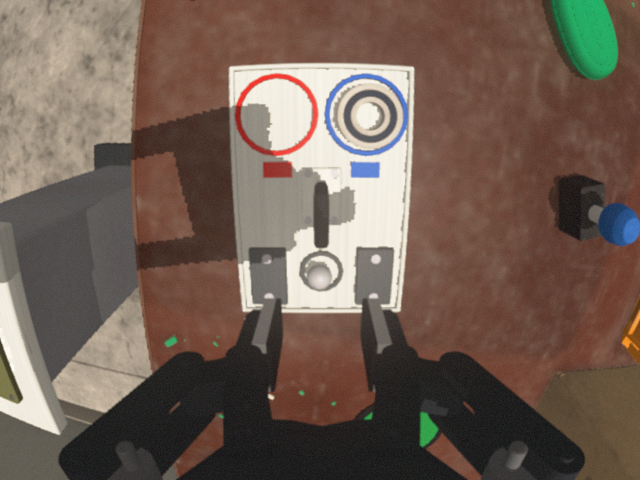

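The handle top is at px (321,214), upright in the picture, so the yaw matches. I descend and grip.

```bash
python3 - <<'E'
from h import *
KC.clear();print(ray("wrist",321,214,.075))
yaw=.096;h=np.array([.5018,.2195])
env.movel([*h,.10],R(yaw),v=.12)
env.movel([*h,.039],v=.06)
print(env.read_ft_force())
env.gripper_to(.0,45);env.sleep(.3)
print(env.read_grip_width(),env.read_grip_force(),env.read_ft_force(),env.read_time())
im=env.get_image("wrist");print(pts("wrist","ball_center","ball_cup"))
env.movel([*h,.044],v=.015);env.sleep(.3)
print(env.read_grip_width(),env.read_grip_force(),env.read_ft_force(),env.read_moment(),env.read_time())
im=env.get_image("wrist");
s=env.get_image("side");o=np.zeros((480,800,3),np.uint8);o[:,:400]=im[:,120:520]
o[:400,400:]=cv2.resize(s[230:310,295:375],(400,400));cv2.imwrite("pics/w8.png",o[:,:,::-1])
print(pts("side","ball_center","ball_cup","tray"),env.read_time())
E
```

```text
[0.50131032 0.22493296 0.075     ]
[-0.21377643 -0.14561793  0.33675454]
0.008273922249109212 46.19098484516144 [-3.58950385 -0.62754639  6.47528479] 17.2833
{'ball_center': [([0.508, 0.1576, 0.0164], 0.54)], 'ball_cup': [([0.5122, 0.1564, 0.0182], 0.63)]}
0.008627394891726632 44.655046463012695 [-0.36294555  0.33912796 -4.99800365] [-0.00606054  0.09878711 -0.0114317 ] 18.2167
{'ball_center': [], 'ball_cup': [([0.5117, 0.7543, 0.0189], 0.92), ([0.5085, 0.1584, 0.02], 0.68)], 'tray': [([0.5106, 0.6898, -0.0012], 0.93), ([0.5013, 0.221, 0.0023], 0.68), ([0.712, 0.4054, -0.0045], 0.64)]} 18.4667
```

View pics/w8.png

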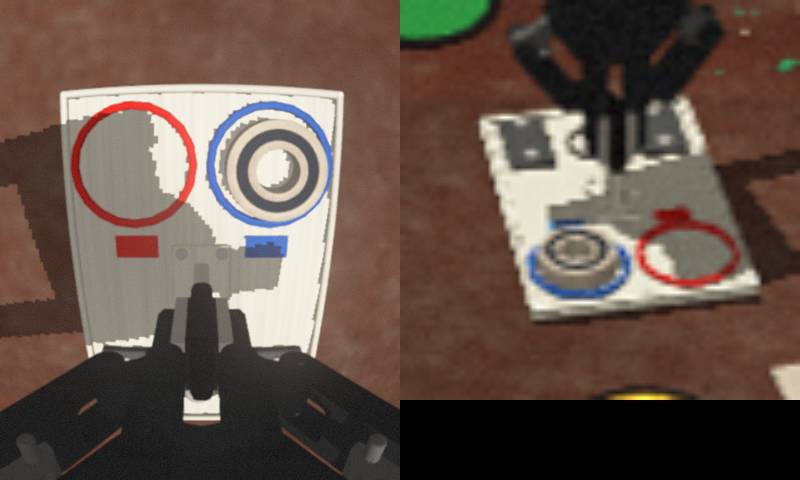

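The tray is held level and clear of the table (5 N on the wrist, small moments), with the bearing seated. I lift slowly, carry, and check at the pad.

```bash
python3 - <<'E'
from h import *
env.movel([.5018,.2195,.139],v=.04);env.sleep(.3)
print(env.read_ft_force(),env.read_moment(),env.read_time())
env.movel([.6095,-.032,.139],v=.05);env.sleep(.8)
print(env.read_grip_width(),env.read_grip_force(),env.read_ft_force(),env.read_moment(),env.read_position())
w=env.get_image("wrist");s=env.get_image("side");t=env.get_image("top")
print(pts("side","ball_center","ball_cup","tray","bearing_center","blue_seat","red_seat"))
print(pts("top","ball_center","ball_cup","tray","green_pad"),env.read_time())
o=np.zeros((480,800,3),np.uint8);o[:,:320]=w[:,160:480]
o[:,320:]=cv2.resize(s[150:270,240:360],(480,480));cv2.imwrite("pics/w9.png",o[:,:,::-1])
E
```

```text
[-0.36660237  0.23454566 -4.47504283] [-0.01479629  0.04285763 -0.03453963] 21.2917
0.008938711082186995 44.549787640571594 [ 0.34698618  0.3372561  -4.15075206] [-0.01992311  0.01359287 -0.00697556] [ 0.60949069 -0.03200906  0.13898044]
{'ball_center': [], 'ball_cup': [([0.5141, 0.7514, 0.0183], 0.79), ([0.6175, -0.0957, 0.1169], 0.59)], 'tray': [([0.5101, 0.689, -0.0043], 0.88), ([0.6109, -0.0266, 0.101], 0.6)], 'bearing_center': [([0.6331, 0.0272, 0.1159], 0.58)], 'blue_seat': [([0.6374, 0.0304, 0.1137], 0.67), ([0.4726, 0.6313, 0.0112], 0.66)], 'red_seat': [([0.5333, 0.627, 0.0121], 0.95), ([0.5699, 0.0257, 0.1176], 0.7)]}
{'ball_center': [], 'ball_cup': [([0.511, 0.7595, 0.0131], 0.66), ([0.619, -0.0926, 0.1162], 0.62)], 'tray': [([0.5083, 0.6936, 0.0], 0.96), ([0.6088, -0.0339, 0.1024], 0.93), ([0.7096, 0.3974, -0.0014], 0.66)], 'green_pad': []} 28.3667
```

View pics/w9.png

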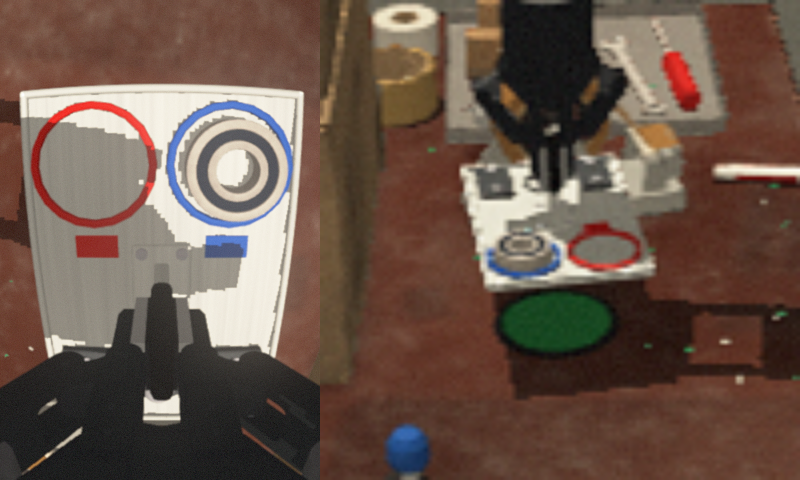

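The tray hangs level over the green pad, with its underside at about 0.10 m and the bearing in the blue seat (px 232,167). The ball is hidden behind the fingers, but no jerk or tilt showed. I hand in the job.

```bash
python3 -c "
from h import *
print(np.abs(env.read_dq()).max());print(env.sign_off())"
```

```text
0.0009393397148540055
the job is handed in; nothing more can be done
None
```

The job is handed in: the bearing is in the blue seat and the tray is held still and level over the green pad at about 10 cm; the ball was hidden behind the fingers at the end, so I last saw it in its cup just before the lift, and no verdict came back.

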